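# Set up the nail-tip plate and hold the curing lamp over it

### The arm

A 6-joint arm with a two-finger parallel gripper is mounted at the origin on the work surface. World frame = base frame: x ahead of the robot, y to its left, z up, the work surface at z = 0. Lengths are in m, angles in rad, forces in N, time in s.
With the tool pointing down it reaches from about 0.325 to 0.75 m from the base axis. Payload 7.6 kg.
Tool frame: the origin (TCP) lies between the finger pads; the fingertips stand 8 mm ahead of it and the grasp point (between the pads) lies 11 mm behind it; z points along the fingers, y is the line along which they close (so a half turn about z gives the same grasp; the last joint's range is limited). The gripper opens to 85 mm and grips with 20 to 120 N. Pads are 22 mm wide; open, the fingers measure 114 mm over their backs; the gripper's body (76 mm by 85 mm) begins 54 mm behind the grasp point. The pads swing forward as they close: fully open they stand 13 mm farther back than shut.
Start: joints at [1.038, 0.052, 1.401, -0, 1.689, -0.07], TCP at [0.234, 0.47, 0.239] pointing down, gripper open.
Joint ranges: [-2.9, 2.9], [-0.91, 2.17], [0.12, 2.37], [-1.06, 4.2], [0.26, 2.73], [-2.93, 2.93]. Speed limits (rad/s): [2.57, 2.57, 3.01, 3.14, 3.14, 3.14].

### API

Orientations are given as [roll, pitch, yaw] about the fixed x, y, z axes, in that order (R = Rz(yaw) Ry(pitch) Rx(roll)).
In Python, from station import arm gives the robot as it stands. The module is installed in compiled form; this text tells all that it offers.
- The arm moves only by the tool arm_command, never from a script. Its argument "deltas" is a list of rows, each a list of 2 entries, a list of its own where there are three numbers: the shift along the world's x, y, z in mm, then the turn about the world's z in degrees. In form: [[[tx, ty, tz], yaw], ...]. A call has exactly 8 rows; each row shifts and turns the commanded pose from where the row before left it; what a row does not reach is not made up. A row lasts 1/8 s, in which the tool goes at most 62.5 mm and 10.7 degrees, less where a joint would pass 70% of its speed; a pose out of reach is approached as far as the arm can. A call is refused whole if a number of a shift passes 62.5 or a number of a turn 10.7, either way. A call with a gripper value outside its range is refused whole. "fingers" is the opening, from -1 (shut) to 1 (fully open), set as the call begins (left out, the last holds). The fingers move at their own pace and stop on an object; "force" is the grip in N (left out, the last holds). Time passes only in rows, so rows that do not move let the fingers close, or fill a call up. It gives the time, the measured TCP pose, the force, the opening and the grip force at its end, in the units of the state.
- arm.sense(): the state, without advancing time (a new reading comes with each control period).
- arm.camera(name): name is "side" or "top"; returns the picture (384x512x3 uint8, blue, green, red); there is no depth.
- arm.get_calibration(name): a dict with "vertical_fov" (degrees; the focal length in pixels is half the picture's height over the tangent of half this angle, whatever the lens; pixels are square), "cx", "cy" (the principal point, pixels), "D" ([k1, k2, p1, p2, k3] as OpenCV has them; the pictures are not rectified), "world_to_cam" (4x4, takes a point from world to camera coordinates). Camera axes: x right, y up, looking along -z (the intrinsics and any distortion apply to the point x, -y, -z); pixel columns grow to the right and rows downward; lengths in m; the calibration is good to about 2 mm. A picture is of the moment at which its call begins. get_calibration takes no time and is no camera call.
- arm.hand_in(): hands the job in; it is judged then, once.
The state is a dict: "t": time; "joint_pos": joint angles; "dq": joint speeds; "effort": joint torques, N m; "tcp_pos": TCP position; "eef_rot": TCP orientation; "force": force on the tool from outside, world axes, zero at the start; "torque": the same for the moment, N m; "finger_gap": finger opening in m; "gripper_force": force on a finger pad.
Only numpy, scipy, OpenCV 4.12 (cv2) and the standard library are available. Lean on these libraries where they do the work, as an engineer would, in place of code of your own. Each camera call takes 0.05 s, during which the arm holds its last target. There are 200 camera calls.

### The job

At the manicure table, pick up the aluminium plate with the five gel-coated nail tips, lower it onto the two pins of the black base until it lies flush, and let go of it. Then take the white hand curing lamp off its pad, carry it over the hand rest and stop with its underside about a centimetre above the tips, level, centred over the row and in line with it; finish there, still holding the lamp. The lamp must never touch the plate or the wet tips; do not bump the hand rest or disturb the bottles and other things on the table.

Things in the scene. Friction and masses are not known exactly. Their poses are not given: they have to be found in the camera images.
- base: Fixed black block on the right, 40 (x) x 150 (y) x 20 mm high, with two upright steel pins of 8 diameter at y = -64 and +64, x = 0. They rise 21 above its top (41 above the table); their last 5 taper to 4 diameter. Origin: centre of its underside, on the table; y along its length, z up.
- base_top (a point): Centre of the base's top face, 20 mm above the table; axes as the base's.
- plate: Loose aluminium plate, 50 (x) x 160 (y) x 18 mm thick, 250 g, flat on the table to the left of the hand rest, nail tips up. Two through holes of 11 diameter at y = -64 and +64, x = 0, fit the pins, either way round. Five tips stand in a row along y about its middle (row 75 x 20, tops 28 above the underside). Grip it across its width. Origin: centre of its underside; z up.
- tips_top (a point): On the plate: middle of the row of tips, at the height of their tops (28 mm above the plate's underside); axes as the plate's.
- lamp: Loose white hand curing lamp, 160 g, face down on its grey pad to the left (nearer or farther than the plate). Head 48 (x) x 140 (y) x 24 mm high; on its back a grip 22 wide (x), 100 long (y), from 24 to 57 above the underside. Origin: centre of its shining underside; y along its length, z up.
- pad: Fixed grey pad under the lamp, 70 (x) x 170 (y) x 12 mm high. Origin: centre of its underside, on the table; y along its length.
- rest: Fixed black padded hand rest between the lamp and plate on the left and the base on the right: 300 (x) x 70 (y) x 68 mm high. Origin: centre of its underside, on the table; x along its length, z up.
- bottle_a: Small polish bottle, 28 diameter, 70 mm tall, standing close beyond the base; to be left alone. Origin: centre of its foot.
- bottle_b: Another polish bottle, 28 x 70 mm, close beyond the base; to be left alone. Origin: centre of its foot.
- bottle_c: A third polish bottle, same size, on the left; to be left alone. Origin: centre of its foot.
- buffer: Nail buffer block, 95 x 26 x 26 mm, lying on the right; to be left alone. Origin: centre of its underside.
- dish: White ceramic dish, 90 diameter, 35 mm high, beyond the hand rest; to be left alone. Origin: centre of its foot.
- jar: White cream jar with a black cap, 52 diameter, 45 mm tall, on the left; to be left alone. Origin: centre of its foot.
- brush: Brush, 160 mm long, lying far back on the left; to be left alone. Origin: its underside.
Mind the look-alikes: they are no part of the job. Leave any purple or turquoise look-alike of the plate alone.

How it is judged:
By the outcome, as a careful person would: the job done as asked, in the order asked, and still so for the second after the job is handed in, while the arm keeps its last pose, push and grip.
It also fails if it takes over 72 s, if anything falls off the work surface, if the arm or the gripper's body presses on something with over 40 N, if the wrist force passes 120 N, or if a joint passes its speed limit or range.

## Working session

There is one attempt and no reset: what is moved stays moved. The work goes in short steps, Python scripts to look and compute and a tool call to move; the robot and the scene stay as the last step left them, time stands still between calls to the robot, and variables do not carry over. Pictures are saved under pics/ and viewed, at most 10 in all, crops included, and the job is handed in when it is done.

Besides the shell and the picture viewer there is one more tool, called after "Emit:" by a JSON object that holds its "op" and its "data", one argument or row to a line. arm_command: Moves the arm, as the interface text tells. Its arguments: {"type":"object","properties":{"deltas":{"type":"array","items":{"type":"array"}},"fingers":{"type":"number"},"force":{"type":"number"}},"required":["deltas"]}

```bash
mkdir -p pics
cat > h.py <<'E'
import numpy as np, cv2
from station import arm
def cal(n):
    c=arm.get_calibration(n); f=192/np.tan(np.radians(c["vertical_fov"])/2)
    K=np.array([[f,0,c["cx"]],[0,f,c["cy"]],[0,0,1.]]); T=np.array(c["world_to_cam"])
    return K,np.array(c["D"],float),T
def proj(n,P):
    K,D,T=cal(n); P=np.atleast_2d(P).astype(float)
    Q=(T[:3,:3]@P.T).T+T[:3,3]; Q=Q*[1,-1,-1]
    return cv2.projectPoints(Q,np.zeros(3),np.zeros(3),K,D)[0].reshape(-1,2)
def back(n,uv,z):
    "pixels -> world points at height z"
    K,D,T=cal(n); uv=np.atleast_2d(uv).astype(float)
    a=cv2.undistortPoints(uv.reshape(-1,1,2),K,D).reshape(-1,2)
    d=np.c_[a,np.ones(len(a))]*[1,-1,-1]; R=T[:3,:3]; d=d@R; o=-R.T@T[:3,3]
    return o+d*((z-o[2])/d[:,2])[:,None]
def box(n,img,x,y,yaw,z0,z1,sx,sy,col=(0,0,255)):
    c,s=np.cos(yaw),np.sin(yaw)
    for z in (z0,z1):
        q=np.array([[x+c*a*sx/2-s*b*sy/2,y+s*a*sx/2+c*b*sy/2,z] for a,b in((1,1),(1,-1),(-1,-1),(-1,1))])
        cv2.polylines(img,[np.round(proj(n,q)).astype(int)],True,col,1)
E
python3 - <<'E'
from h import *
a=arm.camera("top");b=arm.camera("side")
cv2.imwrite("pics/top0.png",a);cv2.imwrite("pics/side0.png",b)
cv2.imwrite("pics/t0.png",cv2.resize(a,(800,600)));cv2.imwrite("pics/s0.png",cv2.resize(b,(800,600)))
for n in("top","side"):
  K,D,T=cal(n);print(K,D,T,-T[:3,:3].T@T[:3,3])
print(arm.sense())
E
```

```text
[[432.02316899   0.         266.69065283]
 [  0.         432.02316899 190.79338662]
 [  0.           0.           1.        ]] [0.05432134 0.         0.         0.         0.        ] [[-0.03091537 -0.99952015  0.00192529  0.03816085]
 [ 0.97898308 -0.02989156  0.20173901 -0.53154495]
 [-0.20158465  0.00812166  0.97943742 -1.21359559]
 [ 0.          0.          0.          1.        ]] [0.27691102 0.03211025 1.29580082]
[[470.95237103   0.         258.93886035]
 [  0.         470.95237103 199.13447474]
 [  0.           0.           1.        ]] [-0.06306484  0.          0.          0.          0.        ] [[-0.98328993 -0.1801254   0.02637695  0.5137928 ]
 [ 0.10633217 -0.45066647  0.88633696 -0.1197259 ]
 [-0.14776459  0.87433093  0.46228893 -1.24492301]
 [ 0.          0.          0.          1.        ]] [0.33398246 1.12706538 0.66807932]
{'t': 0.1, 'joint_pos': array([ 1.03766800e+00,  5.28137880e-02,  1.40160905e+00,  4.49499175e-06,
        1.68863174e+00, -7.03253143e-02]), 'dq': array([ 0.00145513, -0.00208794, -0.00228238, -0.00082648,  0.00088401,
        0.00073493]), 'effort': array([ 1.31785575e-03, -3.82581353e+01, -3.60984278e+01,  3.54507847e-05,
        4.74210668e-03, -3.29279567e-05]), 'tcp_pos': array([0.23424825, 0.46955279, 0.23854285]), 'eef_rot': array([-3.14013466e+00, -1.07179078e-04,  2.67879009e+00]), 'force': array([-0.24715175,  0.02718617,  0.00347033]), 'torque': array([ 0.02611037, -0.0060551 ,  0.01381845]), 'gripper_force': 0.0, 'finger_gap': 0.08544793923849223}
```

View pics/t0.png

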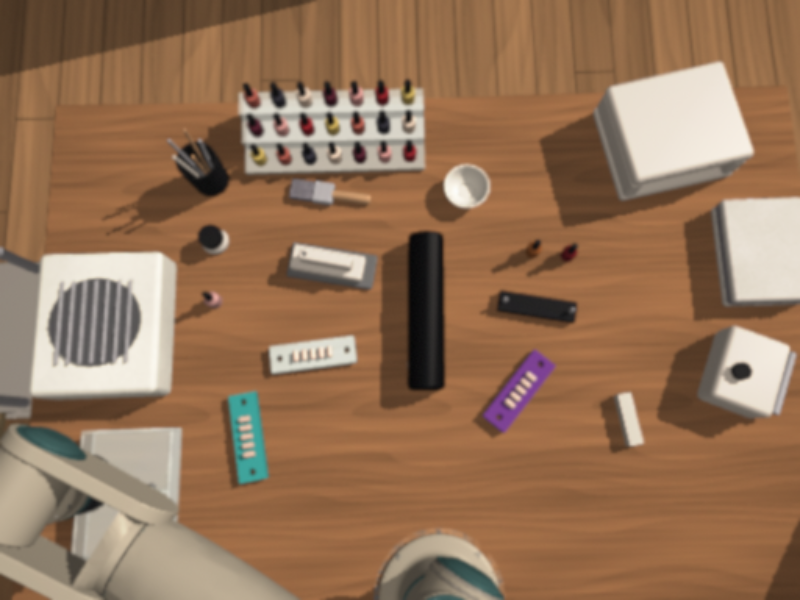

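View pics/s0.png

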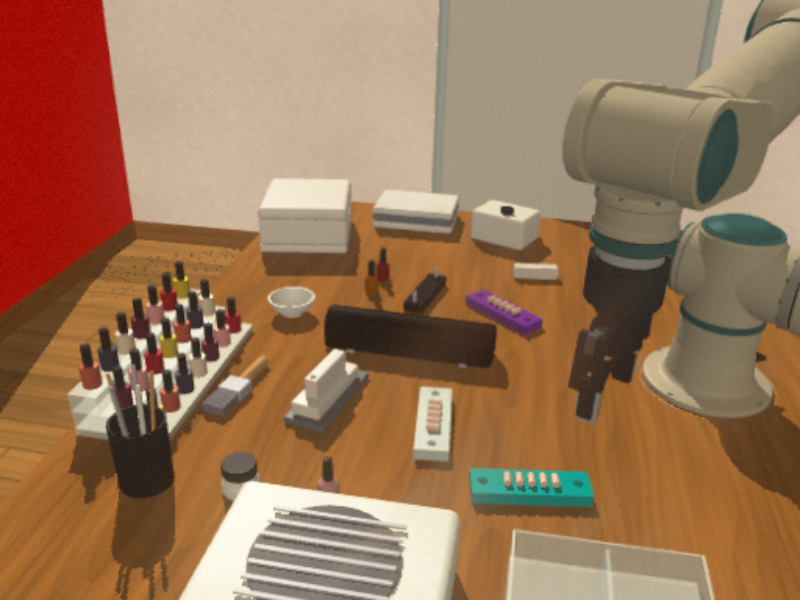

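Top view (800-scale): candidates for the plate are the silver one (312,355), teal (247,437) and purple (519,390). By the description it's the silver one. The base is at (537,307), the lamp on its pad at (332,265), the rest at (426,310), and bottles a/b at (534,248) and (570,252). Next, a close crop to check.

Run:
```python
from h import *
a=cv2.imread("pics/top0.png");b=cv2.imread("pics/side0.png")
def crop(im,u,v,w,h): return cv2.resize(im[v:v+h,u:u+w],(400,300),interpolation=cv2.INTER_CUBIC)
# each crop 80x60 -> x5
t=np.vstack([np.hstack([crop(a,162,200,80,60),crop(a,304,165,80,60)]),np.hstack([crop(a,175,142,80,60),crop(b,250,160,80,60)])])
cv2.imwrite("pics/c1.png",t)
```

```text
(no output)
```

View pics/c1.png

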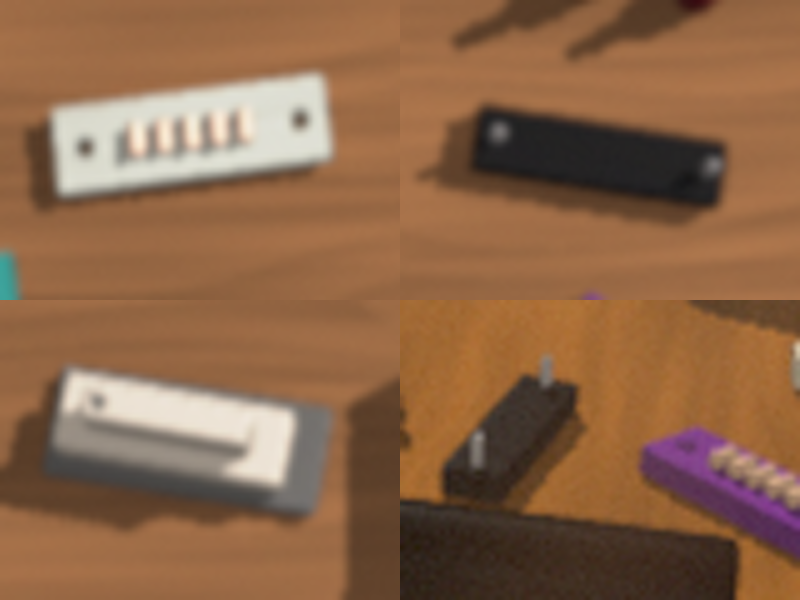

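The crop confirms the silver plate has two holes and five tips. In crop pixels its holes are at (85,148) and (300,120), and the base pins are at (498,131) and (712,165). I'll work out poses and overlay them.

```bash
cat > est.py <<'E'
from h import *
def px(p,u,v): return (np.array(p,float)+.5)/5-.5+[u,v]
def rep(n,P): # midpoint and yaw of y axis
    d=P[0,:2]-P[1,:2]; print(n,(P[0]+P[1])[:2]/2*1e3,np.hypot(*d)*1e3,np.degrees(np.arctan2(-d[0],d[1])))
h=back("top",px([(85,148),(300,120)],162,200),.018); rep("plate holes",h)
c=back("top",px([(52,107),(323,73),(331,158),(60,193)],162,200),.018)
print("corners c",c.mean(0)*1e3,np.diff(c,axis=0)[:,:2]*1e3)
rep("plate",np.array([(c[0]+c[3])/2,(c[1]+c[2])/2]))
rep("pins top",back("top",px([(98,131),(312,165)],304,165),.038))
rep("pins side top",back("side",px([(78,133),(146,57)],250,160),.041))
rep("pins side base",back("side",px([(78,167),(146,85)],250,160),.020))
e=back("top",px([(298,105),(285,187)],175,142),.036);print("lamp head right end",e*1e3)
p=back("top",px([(331,107),(310,216)],175,142),.012);print("pad right end",p*1e3)
f=back("top",px([(64,66),(298,105)],175,142),.036);rep("lamp far edge",f)
for z in(.068,):print("rest",back("top",np.array([(412,234),(442,234),(443,386),(410,386)])*.64,z)*1e3)
print("bott",back("top",np.array([(534,243),(569,250),(210,298)])*.64,.05)*1e3)
E
python3 est.py
```

```text
plate holes [438.2636963  221.93751328] 127.59714615987333 5.659699311255911
corners c [439.14929532 222.43741745  18.        ] [[  15.30378082 -160.70051399]
 [ -50.93394014   -4.15447182]
 [ -15.48101007  159.39927215]]
plate [439.14929532 222.43741745] 160.78835190919636 5.493382523452034
pins top [ 518.47090834 -208.5963184 ] 127.33291765138857 -11.023289733533064
pins side top [ 519.09771401 -208.06872788] 124.43749408460646 -11.199802517571685
pins side base [ 518.06855525 -207.06911316] 130.42145397155787 -10.351689011230373
lamp head right end [[625.95675094 116.91787448  36.        ]
 [575.4182967  125.5072553   36.        ]]
pad right end [[630.7289568   98.29538523  12.        ]
 [562.5340638  112.36553907  12.        ]]
lamp far edge [640.22360199 187.302908  ] 143.63280937324626 -11.458450944073046
rest [[653.75102864  26.99933682  68.        ]
 [652.01945989 -29.76896947  68.        ]
 [366.10447333 -20.55101248  68.        ]
 [367.92732333  39.04957001  68.        ]]
bott [[ 634.08121246 -205.86568068   50.        ]
 [ 618.10618764 -271.46522682   50.        ]
 [ 545.35751496  408.90874617   50.        ]]
```

Emit:
{"op": "arm_command", "data": {
  "deltas": [
    [[25, -31, -12], -7.2],
    [[25, -31, -12], -7.2],
    [[26, -31, -12], -7.3],
    [[26, -31, -12], -7.2],
    [[26, -31, -13], -7.2],
    [[26, -31, -13], -7.3],
    [[25, -31, -13], -7.2],
    [[25, -31, -12], -7.3]
  ],
  "fingers": 1
}}

```text
t: 1.1
tcp_pos: [0.4388, 0.2206, 0.1395]
eef_rot: [-3.141, 0.0, 1.664]
force: [1.3, -0.3, 0.1]
finger_gap: 0.0851
gripper_force: 0.0
```

Emit:
{"op": "arm_command", "data": {
  "deltas": [
    [[0, 1.5, -20], 0.3],
    [[0, 0, -25], 0],
    [[0, 0, -25], 0],
    [[0, 0, -22], 0],
    [[0, 0, -18], 0],
    [[0, 0, -12], 0],
    [[0, 0, -6], 0],
    [[0, 0, 0], 0]
  ]
}}

```text
t: 2.1
tcp_pos: [0.4383, 0.2233, 0.0123]
eef_rot: [-3.141, 0.0, 1.673]
force: [-0.4, -0.5, 0.8]
finger_gap: 0.0853
gripper_force: 0.0
```

Emit:
{"op": "arm_command", "data": {
  "deltas": [
    [[0, 0, 0], 0],
    [[0, 0, 0], 0],
    [[0, 0, 0], 0],
    [[0, 0, 0], 0],
    [[0, 0, 0], 0],
    [[0, 0, 0], 0],
    [[0, 0, 0], 0],
    [[0, 0, 0], 0]
  ],
  "fingers": -1,
  "force": 40
}}

```text
t: 3.1
tcp_pos: [0.4388, 0.2235, 0.0131]
eef_rot: [3.14, -0.0, 1.673]
force: [-0.8, 1.0, 6.5]
finger_gap: 0.0489
gripper_force: 42.8
```

Emit:
{"op": "arm_command", "data": {
  "deltas": [
    [[0, 0, 4], 0],
    [[0, 0, 8], 0],
    [[0, 0, 14], 0],
    [[0, 0, 20], 0],
    [[0, 0, 22], 0],
    [[0, 0, 20], 0],
    [[0, 0, 16], 0],
    [[0, 0, 8], 0]
  ]
}}

```text
t: 4.1
tcp_pos: [0.4387, 0.2234, 0.1256]
eef_rot: [3.14, -0.0, 1.674]
force: [0.2, 0.1, -2.4]
finger_gap: 0.0483
gripper_force: 42.0
```

Run:
```python
from h import *
a=arm.camera("top");b=arm.camera("side")
cv2.imwrite("pics/top1.png",a);cv2.imwrite("pics/side1.png",b)
s=arm.sense();print(s['tcp_pos'],s['force'],s['finger_gap'],s['gripper_force'])
def crop(im,u,v): return cv2.resize(im[v:v+60,u:u+80],(400,300),interpolation=cv2.INTER_CUBIC)
uv=proj("top",[.438,.222,.14])[0].astype(int);us=proj("side",[.438,.222,.12])[0].astype(int)
print(uv,us)
t=np.vstack([np.hstack([crop(a,uv[0]-40,uv[1]-30),crop(b,us[0]-40,us[1]-30)]),np.hstack([crop(a,175,142),crop(b,175,220)])])
cv2.imwrite("pics/c2.png",t)
```

```text
[0.438705   0.22342776 0.12517628] [-0.46706414  0.28838603 -2.60340591] 0.04890654939591711 41.97239398956299
[193 220] [279 228]
```

View pics/c2.png

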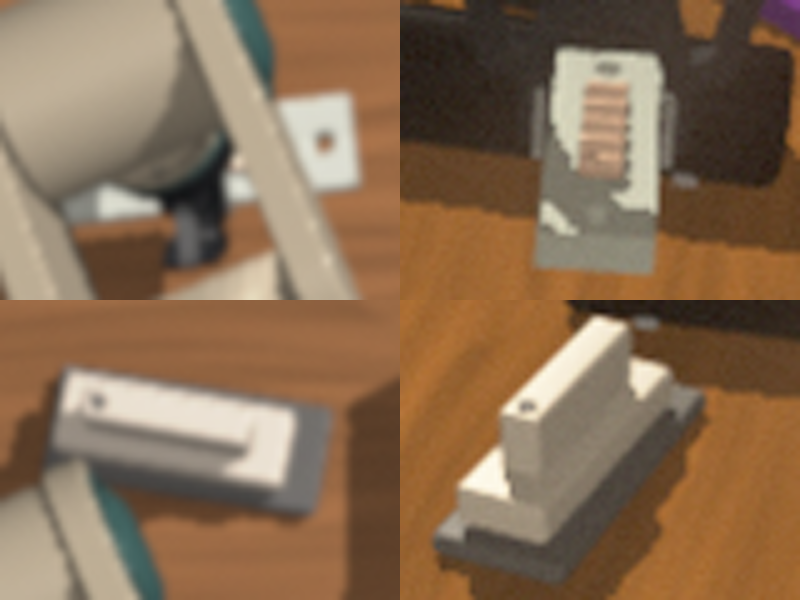

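```bash
cat > e2.py <<'E'
from est import *
print('---')
rep("plate holes side",back("side",px([(197,213),(208,68)],239,198),.130))
print("plate right hole top",back("top",px([(325,143)],153,190),.130)*1e3)
g=back("side",px([(200,18),(233,30),(137,120),(103,110)],175,220),.069)
rep("lamp grip side",np.array([(g[2]+g[3])/2,(g[0]+g[1])/2])); print(np.diff(g,axis=0)*1e3)
# top-view grip-top: right end
print("grip top right-near corner, left-near",back("top",px([(250,147),(78,113)],175,142),.069)*1e3)
E
python3 e2.py | sed -n '/---/,$p'
```

```text
---
plate holes side [439.23814066 221.97715802] 127.74143616946803 5.999148140312248
plate right hole top [[444.94501602 158.08728043 130.        ]]
lamp grip side [611.71236619 196.21534674] 93.13129942455319 -13.967226582007424
[[-1.89306277e+01  7.62499455e+00  0.00000000e+00]
 [ 2.30167036e+01  8.89097546e+01 -1.11022302e-13]
 [ 1.78548359e+01 -4.68895458e+00  1.11022302e-13]]
grip top right-near corner, left-near [[592.23617076 143.14645208  69.        ]
 [615.75858767 243.47931321  69.        ]]
```

Emit:
{"op": "arm_command", "data": {
  "deltas": [
    [[2, -10, 0], -0.5],
    [[4, -22, 0], -1],
    [[5, -29, 0], -1.2],
    [[6, -32, 0], -1.2],
    [[6, -32, 0], -1.2],
    [[6, -32, 0], -1.2],
    [[6, -32, 0], -1.2],
    [[5, -30, 0], -1.2]
  ]
}}

```text
t: 5.2
tcp_pos: [0.4779, 0.0026, 0.1234]
eef_rot: [-3.14, 0.0, 1.52]
force: [0.3, -0.3, -2.6]
finger_gap: 0.0489
gripper_force: 41.9
```

Emit:
{"op": "arm_command", "data": {
  "deltas": [
    [[6, -32, 0], -1.2],
    [[6, -32, 0], -1.2],
    [[6, -32, 0], -1.2],
    [[6, -32, 0], -1.2],
    [[6, -32, 0], -1.2],
    [[5, -26, 0], -1.1],
    [[3, -17, 0], -0.7],
    [[2, -8, 0], -0.4]
  ]
}}

```text
t: 6.2
tcp_pos: [0.518, -0.2074, 0.1237]
eef_rot: [-3.141, -0.0, 1.377]
force: [-0.2, 0.3, -2.9]
finger_gap: 0.0492
gripper_force: 41.9
```

Emit:
{"op": "arm_command", "data": {
  "deltas": [
    [[0, 0, -10], 0],
    [[0, 0, -12], 0],
    [[0, 0, -12], 0],
    [[0, 0, -10], 0],
    [[0, 0, -6], 0],
    [[0, 0, -4], 0],
    [[0, 0, 0], 0],
    [[0, 0, 0], 0]
  ]
}}

```text
t: 7.2
tcp_pos: [0.5186, -0.2068, 0.0708]
eef_rot: [3.141, 0.0, 1.378]
force: [0.4, -0.4, -2.4]
finger_gap: 0.0489
gripper_force: 41.9
```

Run:
```python
from h import *
a=arm.camera("top");b=arm.camera("side")
cv2.imwrite("pics/top2.png",a);cv2.imwrite("pics/side2.png",b)
s=arm.sense();print(s['tcp_pos'],s['eef_rot'],s['force'],s['finger_gap'],s['gripper_force'])
def crop(im,u,v): return cv2.resize(im[v:v+60,u:u+80],(400,300),interpolation=cv2.INTER_CUBIC)
uv=proj("top",[.518,-.208,.07])[0].astype(int);us=proj("side",[.518,-.208,.06])[0].astype(int)
print(uv,us)
t=np.hstack([crop(a,uv[0]-40,uv[1]-30),crop(b,us[0]-40,us[1]-30)])
t=np.vstack([t,np.hstack([crop(a,175,142),crop(b,175,220)])])
cv2.imwrite("pics/c3.png",t)
```

```text
[ 0.51860755 -0.20680532  0.07074464] [3.14074408e+00 1.74316094e-04 1.37848088e+00] [ 0.30817098 -0.2169241  -2.81964359] 0.04910203139794759 41.93712651729584
[346 192] [272 172]
```

View pics/c3.png

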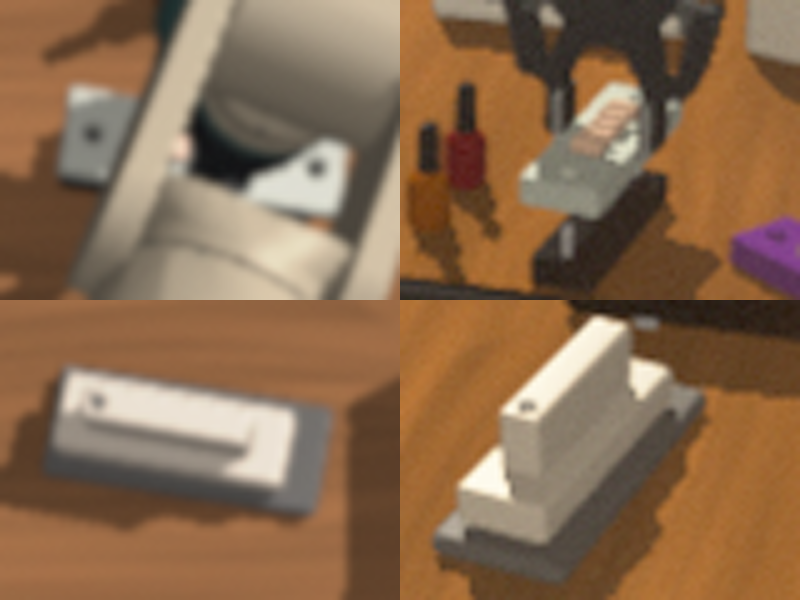

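```bash
cat > e3.py <<'E'
from est import *
print('---')
rep("held holes top",back("top",px([(93,132),(317,168)],306,162),.0756))
print("each",back("top",px([(93,132),(317,168)],306,162),.0756)*1e3)
print("left hole side",back("side",px([(171,173)],232,142),.0756)*1e3)
print("pins top",back("top",px([(98,131),(312,165)],304,165),.038)*1e3)
print("pins top at .041",back("top",px([(98,131),(312,165)],304,165),.041)*1e3)
print("pins side top",back("side",px([(78,133),(146,57)],250,160),.041)*1e3)
E
python3 e3.py | sed -n '/---/,$p'
```

```text
---
held holes top [ 518.69454497 -207.62888201] 129.44360257745151 -11.149676923030132
each [[ 531.20997444 -144.12868054   75.6       ]
 [ 506.17911549 -271.12908349   75.6       ]]
left hole side [[ 530.11420003 -144.82136472   75.6       ]]
pins top [[ 530.64444421 -146.10453491   38.        ]
 [ 506.29737247 -271.08810189   38.        ]]
pins top at .041 [[ 530.03926074 -145.6794721    41.        ]
 [ 505.75025957 -270.36493887   41.        ]]
pins side top [[ 531.18252161 -147.03488556   41.        ]
 [ 507.01290641 -269.10257021   41.        ]]
```

Plate holes and pins agree within a millimetre, so I'm lowering.

Emit:
{"op": "arm_command", "data": {
  "deltas": [
    [[0, -0.6, -6], 0],
    [[0, 0, -6], 0],
    [[0, 0, -4], 0],
    [[0, 0, -3], 0],
    [[0, 0, -2], 0],
    [[0, 0, -2], 0],
    [[0, 0, -2], 0],
    [[0, 0, 0], 0]
  ]
}}

```text
t: 8.3
tcp_pos: [0.5184, -0.2074, 0.0452]
eef_rot: [3.141, 0.0, 1.379]
force: [-0.1, 0.2, -3.5]
finger_gap: 0.0492
gripper_force: 41.9
```

Emit:
{"op": "arm_command", "data": {
  "deltas": [
    [[0, 0, -3], 0],
    [[0, 0, -3], 0],
    [[0, 0, -2], 0],
    [[0, 0, -2], 0],
    [[0, 0, -1.5], 0],
    [[0, 0, -1], 0],
    [[0, 0, 0], 0],
    [[0, 0, 0], 0]
  ]
}}

```text
t: 9.3
tcp_pos: [0.5184, -0.2074, 0.0331]
eef_rot: [3.141, 0.0, 1.379]
force: [-2.0, -0.7, 2.5]
finger_gap: 0.0487
gripper_force: 42.4
```

Emit:
{"op": "arm_command", "data": {
  "deltas": [
    [[0, 0, -0.5], 0],
    [[0, 0, 0], 0],
    [[0, 0, 0], 0],
    [[0, 0, 0], 0],
    [[0, 0, 0], 0],
    [[0, 0, 0], 0],
    [[0, 0, 0], 0],
    [[0, 0, 0], 0]
  ]
}}

```text
t: 10.3
tcp_pos: [0.5185, -0.2074, 0.0331]
eef_rot: [3.141, 0.0, 1.378]
force: [-3.7, -0.1, 6.1]
finger_gap: 0.0485
gripper_force: 42.9
```

Emit:
{"op": "arm_command", "data": {
  "deltas": [
    [[0, 0, 0], 0],
    [[0, 0, 0], 0],
    [[0, 0, 0], 0],
    [[0, 0, 0], 0],
    [[0, 0, 0], 0],
    [[0, 0, 0], 0],
    [[0, 0, 0], 0],
    [[0, 0, 0], 0]
  ],
  "fingers": 0.7
}}

```text
t: 11.3
tcp_pos: [0.5184, -0.2073, 0.0323]
eef_rot: [3.141, 0.0, 1.379]
force: [-0.3, -0.2, -0.2]
finger_gap: 0.0729
gripper_force: 0.0
```

Emit:
{"op": "arm_command", "data": {
  "deltas": [
    [[0, 0, 4], 0],
    [[0, 0, 8], 0],
    [[0, 0, 12], 0],
    [[0, 0, 16], 0],
    [[0, 0, 20], 0],
    [[0, 0, 20], 0],
    [[0, 0, 20], 0],
    [[0, 0, 15], 0]
  ]
}}

```text
t: 12.3
tcp_pos: [0.5187, -0.2074, 0.1494]
eef_rot: [3.14, 0.0, 1.379]
force: [0.9, 0.6, -0.5]
finger_gap: 0.0727
gripper_force: 0.0
```

Emit:
{"op": "arm_command", "data": {
  "deltas": [
    [[3, 12, 0], 0],
    [[5, 22, 0], 0],
    [[6, 27, 0], 0],
    [[7, 27, 0], 0],
    [[7, 28, 0], -0.2],
    [[7, 28, 0], -0.3],
    [[6, 28, 0], -0.3],
    [[6, 28, 0], -0.2]
  ]
}}

```text
t: 13.3
tcp_pos: [0.565, -0.0055, 0.1463]
eef_rot: [-3.14, 0.0, 1.361]
force: [0.7, -0.1, 0.0]
finger_gap: 0.0726
gripper_force: 0.0
```

Emit:
{"op": "arm_command", "data": {
  "deltas": [
    [[6, 28, 0], 0],
    [[7, 28, 0], 0],
    [[7, 28, 0], 0],
    [[7, 28, 0], 0],
    [[7, 28, 0], 0],
    [[6, 28, 0], 0],
    [[5, 20, 0], 0],
    [[3, 12, 0], 0]
  ]
}}

```text
t: 14.3
tcp_pos: [0.6132, 0.1939, 0.1467]
eef_rot: [-3.141, 0.0, 1.362]
force: [0.7, 0.2, 0.1]
finger_gap: 0.0728
gripper_force: 0.0
```

Run:
```python
from h import *
a=arm.camera("top");b=arm.camera("side")
cv2.imwrite("pics/top3.png",a);cv2.imwrite("pics/side3.png",b)
s=arm.sense();print(s['tcp_pos'],s['eef_rot'],s['force'])
def crop(im,u,v): return cv2.resize(im[v:v+60,u:u+80],(400,300),interpolation=cv2.INTER_CUBIC)
def ov(im,n):
    im=cv2.resize(im,None,fx=5,fy=5,interpolation=cv2.INTER_CUBIC); return im
A,B=[cv2.resize(i,None,fx=5,fy=5,interpolation=cv2.INTER_CUBIC) for i in(a,b)]
A0=cv2.resize(cv2.imread("pics/top2.png"),None,fx=5,fy=5,interpolation=cv2.INTER_CUBIC)
def bx(n,im,x,y,d,z0,z1,sx,sy,col):
    c,s=np.cos(np.radians(d)),np.sin(np.radians(d))
    for z in(z0,z1):
        q=np.array([[x+c*i*sx/2-s*j*sy/2,y+s*i*sx/2+c*j*sy/2,z] for i,j in((1,1),(1,-1),(-1,-1),(-1,1))])
        cv2.polylines(im,[np.round(proj(n,q)*5+2).astype(int)],True,col,1)
for n,im in(("top",A0),("side",B)):
    bx(n,im,.6135,.1925,-12,.012,.036,.048,.140,(0,0,255))
    bx(n,im,.6135,.1925,-12,.036,.069,.022,.100,(255,0,0))
for n,im in(("top",A),("side",B)): bx(n,im,.5185,-.2083,-11,.020,.038,.050,.160,(0,0,255))
C=lambda im,u,v: im[v*5:v*5+300,u*5:u*5+400]
cv2.imwrite("pics/c4.png",np.vstack([np.hstack([C(A,304,165),C(B,240,150)]),np.hstack([C(A0,175,142),C(B,175,220)])]))
```

```text
[0.6132831  0.19362544 0.14688532] [-3.14115389e+00  2.01174346e-04  1.36216841e+00] [ 0.47356716 -0.29973888 -0.17262177]
```

View pics/c4.png

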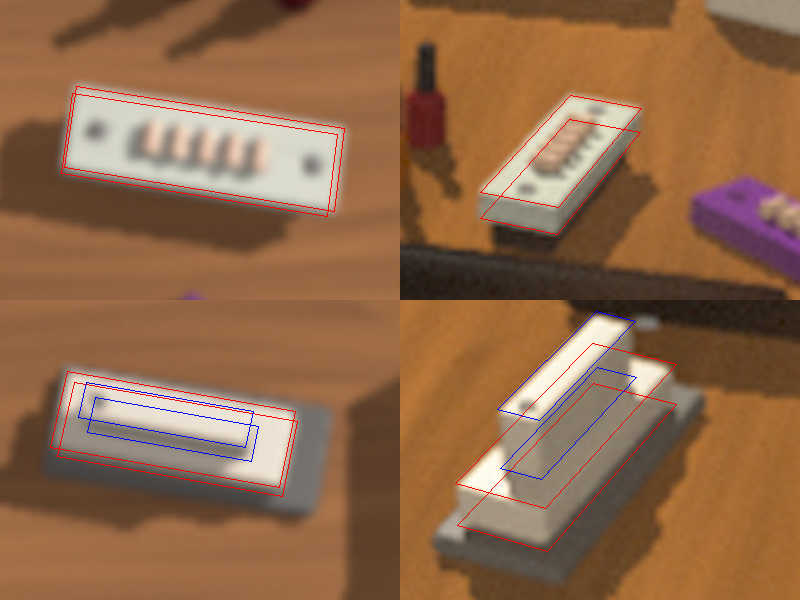

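The overlay shows the plate flush on the base, its red box matching in both views. The lamp estimate also fits. Descending onto the lamp grip.

Emit:
{"op": "arm_command", "data": {
  "deltas": [
    [[0, -1, -15], 0],
    [[0, 0, -20], 0],
    [[0, 0, -20], 0],
    [[0, 0, -18], 0],
    [[0, 0, -12], 0],
    [[0, 0, -8], 0],
    [[0, 0, -4], 0],
    [[0, 0, 0], 0]
  ]
}}

```text
t: 15.4
tcp_pos: [0.6135, 0.1918, 0.0505]
eef_rot: [3.141, -0.0, 1.361]
force: [0.0, 0.4, -0.2]
finger_gap: 0.0726
gripper_force: 0.0
```

Emit:
{"op": "arm_command", "data": {
  "deltas": [
    [[0, 0, 0], 0],
    [[0, 0, 0], 0],
    [[0, 0, 0], 0],
    [[0, 0, 0], 0],
    [[0, 0, 0], 0],
    [[0, 0, 0], 0],
    [[0, 0, 0], 0],
    [[0, 0, 0], 0]
  ],
  "fingers": -1,
  "force": 40
}}

```text
t: 16.4
tcp_pos: [0.6135, 0.1918, 0.0507]
eef_rot: [3.141, -0.0, 1.361]
force: [-1.5, 0.1, 6.0]
finger_gap: 0.0211
gripper_force: 40.5
```

Emit:
{"op": "arm_command", "data": {
  "deltas": [
    [[0, 0, 0], 0],
    [[0, 0, 0], 0],
    [[0, 0, 0], 0],
    [[0, 0, 2], 0],
    [[0, 0, 5], 0],
    [[0, 0, 10], 0],
    [[0, 0, 15], 0],
    [[0, 0, 18], 0]
  ]
}}

```text
t: 17.4
tcp_pos: [0.6135, 0.1917, 0.1018]
eef_rot: [3.141, -0.0, 1.361]
force: [0.6, -0.2, -2.2]
finger_gap: 0.0215
gripper_force: 39.6
```

Emit:
{"op": "arm_command", "data": {
  "deltas": [
    [[0, 0, 20], 0],
    [[0, 0, 20], 0],
    [[0, 0, 18], 0],
    [[0, 0, 12], 0],
    [[0, 0, 6], 0],
    [[0, 0, 0], 0],
    [[0, 0, 0], 0],
    [[0, 0, 0], 0]
  ]
}}

```text
t: 18.4
tcp_pos: [0.6131, 0.1916, 0.1755]
eef_rot: [-3.14, 0.001, 1.361]
force: [-0.0, 1.0, -1.7]
finger_gap: 0.0211
gripper_force: 39.6
```

Emit:
{"op": "arm_command", "data": {
  "deltas": [
    [[-3, -12, 0], 0],
    [[-5, -22, 0], 0],
    [[-6, -27, 0], 0],
    [[-7, -27, 0], 0.2],
    [[-7, -28, 0], 0.2],
    [[-7, -28, 0], 0.2],
    [[-6, -28, 0], 0.3],
    [[-6, -28, 0], 0]
  ]
}}

```text
t: 19.4
tcp_pos: [0.5657, -0.0099, 0.1764]
eef_rot: [3.141, 0.0, 1.376]
force: [0.7, -0.3, -1.7]
finger_gap: 0.021
gripper_force: 39.5
```

Emit:
{"op": "arm_command", "data": {
  "deltas": [
    [[-6, -28, 0], 0],
    [[-7, -28, 0], 0],
    [[-7, -28, 0], 0],
    [[-7, -28, 0], 0],
    [[-7, -28, 0], 0],
    [[-6, -28, 0], 0],
    [[-5, -20, 0], 0],
    [[-3, -12, 0], 0]
  ]
}}

```text
t: 20.4
tcp_pos: [0.5179, -0.2094, 0.1763]
eef_rot: [3.142, -0.0, 1.376]
force: [0.1, 1.0, -3.3]
finger_gap: 0.0214
gripper_force: 39.5
```

Emit:
{"op": "arm_command", "data": {
  "deltas": [
    [[0, 0, -6], 0],
    [[0, 0, -10], 0],
    [[0, 0, -10], 0],
    [[0, 0, -10], 0],
    [[0, 0, -8], 0],
    [[0, 0, -4], 0],
    [[0, 0, -2], 0],
    [[0, 0, 0], 0]
  ]
}}

```text
t: 21.4
tcp_pos: [0.5184, -0.2084, 0.1265]
eef_rot: [3.141, 0.0, 1.377]
force: [1.1, 0.3, -2.1]
finger_gap: 0.0211
gripper_force: 39.6
```

```bash
cat > ov.py <<'E'
from h import *
import sys
k=sys.argv[1]; dz=float(sys.argv[2])/1e3; oy=float(sys.argv[3])/1e3; ox=float(sys.argv[4])/1e3; dyaw=float(sys.argv[5])
a=arm.camera("top");b=arm.camera("side")
cv2.imwrite(f"pics/top{k}.png",a);cv2.imwrite(f"pics/side{k}.png",b)
s=arm.sense();p=s['tcp_pos'];yw=np.degrees(s['eef_rot'][2])-90;print(p,s['eef_rot'],yw,s['force'],s['finger_gap'])
A,B=[cv2.resize(i,None,fx=5,fy=5,interpolation=cv2.INTER_CUBIC) for i in(a,b)]
def bx(n,im,x,y,d,z0,z1,sx,sy,col):
    c,s=np.cos(np.radians(d)),np.sin(np.radians(d))
    for z in(z0,z1):
        q=np.array([[x+c*i*sx/2-s*j*sy/2,y+s*i*sx/2+c*j*sy/2,z] for i,j in((1,1),(1,-1),(-1,-1),(-1,1))])
        cv2.polylines(im,[np.round(proj(n,q)*5+2).astype(int)],True,col,1)
t=np.radians(yw+dyaw); x=p[0]+ox*np.cos(t)-oy*np.sin(t); y=p[1]+ox*np.sin(t)+oy*np.cos(t); u=p[2]-dz
print("lamp",x,y,yw+dyaw,u)
for n,im in(("top",A),("side",B)):
    bx(n,im,x,y,yw+dyaw,u,u+.024,.048,.140,(0,0,255)); bx(n,im,x,y,yw+dyaw,u+.024,u+.057,.022,.100,(255,0,0))
    bx(n,im,.5185,-.2083,-11,.020,.038,.050,.160,(0,255,0))
def C(n,im):
    q=proj(n,[x,y,u])[0].astype(int)*5; return im[q[1]-200:q[1]+250,q[0]-200:q[0]+200]
cv2.imwrite(f"pics/o{k}.png",np.hstack([C("top",A),C("side",B)]))
E
python3 ov.py 5 38.7 0.7 0 0
```

```text
[ 0.5185247  -0.20840449  0.12668558] [3.14087406e+00 1.92296367e-04 1.37672400e+00] -11.119525215460271 [-0.25533225 -0.16809672 -2.925106  ] 0.02117568998350655
lamp 0.5186597040398749 -0.20771763399600354 -11.119525215460271 0.08798558361712444
```

View pics/o5.png

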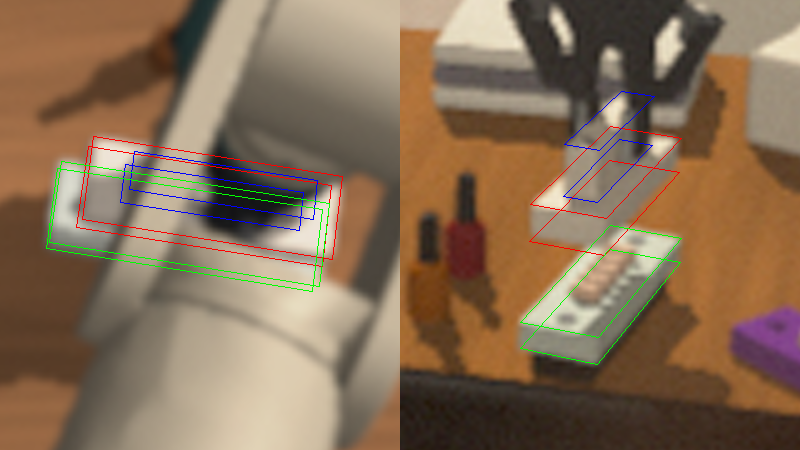

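The lamp hovers level, aligned and centred over the plate, with its box matching in both views. Lowering 30 mm.

Emit:
{"op": "arm_command", "data": {
  "deltas": [
    [[0, -0.5, -5], 0],
    [[0, 0, -6], 0],
    [[0, 0, -6], 0],
    [[0, 0, -5], 0],
    [[0, 0, -4], 0],
    [[0, 0, -2.5], 0],
    [[0, 0, -1.5], 0],
    [[0, 0, 0], 0]
  ]
}}

```text
t: 22.5
tcp_pos: [0.5184, -0.2088, 0.0963]
eef_rot: [3.141, 0.0, 1.377]
force: [-0.4, -0.2, -1.9]
finger_gap: 0.0213
gripper_force: 39.6
```

```bash
python3 ov.py 6 38.7 0.7 0 0
```

```text
[ 0.51846805 -0.20883998  0.09650835] [3.14118199e+00 8.28778687e-05 1.37679950e+00] -11.115199686834956 [ 0.57494264 -0.16525649 -2.37121948] 0.0213297460306589
lamp 0.5186029956876691 -0.20815311072173517 -11.115199686834956 0.057808349757301626
```

View pics/o6.png

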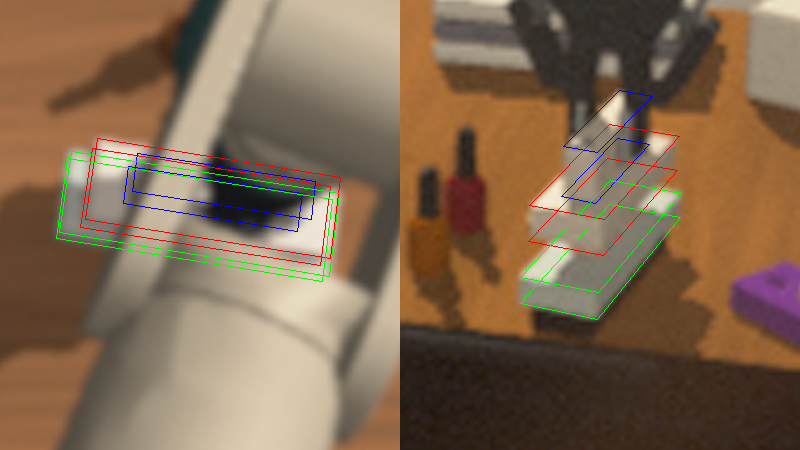

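The lamp is level above the tips with its underside at about 58 mm, and its box matches in both views; the plate has not moved. Handing in.

```bash
python3 -c "
from station import arm
print(arm.hand_in())"
```

```text
the job is handed in; nothing more can be done
None
```

The plate lies flush on the pins and is released. The lamp is held level, centred and in line over the row, about 10 mm above the tips by my measurement, and the job was handed in at about 22.6 s with no verdict returned.

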